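Turn round the welding fixture and show the finished lug bracket to the inspection camera

ROBOT

A 6-joint arm with a two-finger parallel gripper is mounted at the origin on the work surface. World frame = base frame: x ahead of the robot, y to its left, z up, the work surface at z = 0. Lengths are in mm, angles in degrees, forces in N, time in s.
With the tool pointing down it reaches from about 350 to 850 mm from the base axis. Payload 8.1 kg.
Tool frame: the origin (TCP) lies midway between the tips of the shut fingers; the grasp point (between the pads) lies 19 mm behind it; z points along the fingers, y is the line along which they close (so a half turn about z gives the same grasp; the last joint's range is limited). The gripper opens to 85 mm and grips with 20 to 120 N. Pads are 22 mm wide; open, the fingers measure 114 mm over their backs; the gripper's body (76 mm by 85 mm) begins 54 mm behind the grasp point. The pads swing forward as they close: fully open they stand 13 mm farther back than shut.
Start: joints at [-70.497, 7.471, 85.268, -0, 87.261, -4.893], TCP at [247.85, -546.421, 231.292] pointing down, gripper open.
Joint ranges: [-169.43, 169.43], [-51.17, 129.36], [1.28, 143.12], [-76.62, 256.62], [0, 156.53], [-152.29, 152.29]. Speed limits (degrees/s): [136.94, 136.94, 159.86, 180, 180, 180].

INTERFACE

Orientations are given as [roll, pitch, yaw] about the fixed x, y, z axes, in that order (R = Rz(yaw) Ry(pitch) Rx(roll)).
In Python, from bench import r gives the robot as it stands. The module is installed in compiled form; this text tells all that it offers.
- The arm moves only by the tool jog_arm, never from a script. Its argument "rows" is a list of rows, each a list of 2 entries, a list of its own where there are three numbers: the shift along the tool's x, y, z in mm, then the turn, a rotation vector about the tool's x, y, z in rad. A call has 1 to 10 rows; each row is the pose to reach, as a shift and turn from the pose commanded when the call began, along the tool's axes at that moment; what a row does not reach only later rows make up. A row lasts 1/10 s, in which the tool goes at most 50 mm and 8.59 degrees, less where a joint would pass 70% of its speed; a pose out of reach is approached as far as the arm can. A call with a gripper value outside its range is refused whole. "grip" is the finger opening in mm, from 0 to 85.4, set as the call begins (left out, the last holds). The fingers move at their own pace and stop on an object; "force" is the grip in N (left out, the last holds). Time passes only in rows, so rows that repeat a pose let the fingers close. It gives the time, the measured TCP pose, the force, the opening and the grip force at its end, in the units of the state.
- r.sense(): the state, without advancing time (a new reading comes with each control period).
- r.snapshot(name): name is "scene" or "top" or "wrist"; returns (picture, depth): 480x640x3 uint8, blue, green, red; 480x640 float32, mm along the optical axis (not along the pixel's ray), 0 where there is no reading.
- r.camera_params(name): a dict with "fx", "fy", "cx", "cy" (pixels), "pose" (4x4, takes a point from camera to world coordinates); the wrist camera has in their place "tool_from_camera" (4x4, takes a point from camera to tool coordinates, whose origin is the TCP and whose axes are the flange's). Camera axes: x right, y down, z forward; pixel columns grow to the right and rows downward; lengths in mm; the calibration is good to about 2 mm. The wrist camera is an equidistant fisheye: a pixel r from the principal point sees the ray r / f radians off the axis. A picture is of the moment at which its call begins: read the wrist's pose just before it. camera_params takes no time and is no camera call.
- r.hand_in(): hands the job in; it is judged then, once.
The state is a dict: "time": time; "joint_pos": joint angles; "qd": joint speeds; "joint_efforts": joint torques, N m; "tool_pos": TCP position; "tcp_rot": TCP orientation; "ft_force": force on the tool from outside, world axes, zero at the start; "wrist_torque": the same for the moment, N m; "finger_gap": finger opening in mm; "grip_force": force on a finger pad.
Only numpy, scipy, OpenCV 4.12 (cv2) and the standard library are available. Lean on these libraries where they do the work, as an engineer would, in place of code of your own. Each camera call takes 0.05 s, during which the arm holds its last target. There are 200 camera calls.

TASK

Turn the two-station welding fixture round: first press down the toggle clamp of the station with the bare foot plate, all the way, so that the plate is held for the next weld. Then lift the finished lug bracket out of the other station and hold it up in front of the inspection camera, foot level and underneath, a broad side of the lug square to the lens, the middle of its weld on the lens axis and 120 mm from the lens glass. Finish while still holding it there in the air, and do not touch the camera or disturb anything else on the bench.

Things in the scene. Friction and masses are not known exactly. Their poses are not given: they have to be found in the camera images.
- fixture: Fixed steel plate 12 mm thick. Origin on the bench midway between its two nests; x points away from the clamp handles, y to the left station, z up; it spans x -135..65, y +-135 mm. Nests at x = 0, y = +-75 mm: work lies on the plate's top among 12 mm tall pins, 1.5 mm play. Behind each nest a toggle clamp, open at the start. Either station may hold the bare plate, the other the bracket.
- left_handle (a joint): Handle of the left clamp, rad: 0 = fully shut, handle level, pointing to fixture -x; 1.37 = fully open, pointing up. Turns about an axis along fixture y through point left_hinge. Friction holds it where it is left (about 3 N at the grip). As it goes down the arm swings over onto the work (toggle action: push on until it stops); shut, the pad stays pressed on the plate without holding the handle.
- right_handle (a joint): Handle of the right clamp, same as the left one, about point right_hinge.
- left_hinge (a point): Axis of the left handle: fixture x = -100, y = 75, z = 58.5 mm; its axes are the fixture's.
- right_hinge (a point): Axis of the right handle: fixture x = -100, y = -75, z = 58.5 mm; its axes are the fixture's.
- left_grip (a point): Point to hold on the left handle, 85 mm from its axis, mid-length of its rubber grip (42 to 120 mm from the axis, 20 mm wide along fixture y, 17 mm thick). Free on both sides and above.
- right_grip (a point): Point to hold on the right handle, as on the left.
- left_arm: Arm of the left clamp, 60 mm long, a spindle with a rubber pad under its end; moved by the handle. Shut, the pad presses on the work 27 mm behind the nest centre; open, the arm stands up, clear of the nest. Origin on its pivot.
- right_arm: Arm of the right clamp, the same.
- foot_plate: Bare steel plate, 90 (x) x 60 (y) x 8 mm, 0.34 kg, loose in one nest, axes along the fixture's. Origin: centre of its underside.
- bracket: Finished lug bracket, bare steel, 0.5 kg, loose in the other nest, axes along the fixture's: foot 90 (x) x 60 (y) x 8 mm with an eye lug welded upright. Origin: centre of the foot's underside. Lug: 8 mm thick (broad sides to +y, -y), 50 mm wide (x -15..35 mm), round top 71 mm above the origin, 16 mm hole. Weld beads along both broad sides at its foot. Grip it over 8 mm or 50 mm.
- bracket_weld (a point): Middle of the weld: bracket x = 10, y = 0, z = 8 mm, where the lug meets the foot; axes of the bracket.
- bracket_eye (a point): Centre of the hole in the lug: bracket x = 10, y = 0, z = 46 mm; axes of the bracket.
- camera_stand: Inspection camera on a fixed stand at the right: magnetic base 65 x 55 x 50 mm, post 20 mm thick and 380 mm tall, camera head (50 x 50 mm) clamped on it at a varying height. Origin: on the bench, straight below the lens glass; x points the way the camera looks, the post stands at x = -130 mm.
- lens (a point): Centre of the camera's front glass, 130 mm in front of the post, 200 to 270 mm above the bench. x: lens axis, level, pointing out of the lens into free space; z up. A ring light 80 mm across surrounds the lens, 6 mm behind the glass.
- spare_lug: Bystander: a loose eye lug lying flat, 50 x 63 x 8 mm, on the bench.
- spare_plate: Bystander: another bare foot plate, 90 x 60 x 8 mm, lying on the bench, not in the fixture.
- chipping_hammer: Bystander: chipping hammer, 230 mm long, lying on the bench.
- magnet_square: Bystander: triangular welding magnet, 110 x 110 x 16 mm, lying on the bench.
- bar_clamp: Bystander: bar clamp, 320 x 110 mm, 20 mm high, lying on the bench at the left.
- wire_brush: Bystander: wire brush, 200 mm long, 29 mm high, lying on the bench at the right.
- gauge_block: Bystander: steel block, 30 x 20 x 15 mm, lying on the fixture plate between the nests (fixture x = 35, y = 0 mm).
- spray_can: Bystander: spray can, 66 mm across, 160 mm tall, standing beyond the fixture.
Mind the look-alikes: they are no part of the job. What is meant by the bracket is not red, and is the smaller of those in its own colour.

How it is judged:
By the outcome, as a careful person would: the job done as asked, in the order asked, and still so for the second after the job is handed in, while the arm keeps its last pose, push and grip.
It also fails if it takes over 50 s, if anything falls off the work surface, if the arm or the gripper's body presses on something with over 40 N, if the wrist force passes 120 N, or if a joint passes its speed limit or range.

## Working session

There is one attempt and no reset: what is moved stays moved. The work goes in short steps, Python scripts to look and compute and a tool call to move; the robot and the scene stay as the last step left them, time stands still between calls to the robot, and variables do not carry over. Pictures are saved under pics/ and viewed, at most 10 in all, crops included, and the job is handed in when it is done.

Besides the shell and the picture viewer there is one more tool, called after ">>>" by a JSON object that holds its "name" and its "arguments". jog_arm: Moves the arm, as the interface text tells. Its arguments: {"type":"object","properties":{"rows":{"type":"array"},"grip":{"type":"number"},"force":{"type":"number"}},"required":["rows"]}

```bash
mkdir -p pics; cat > h.py <<'E'
from bench import r
import numpy as np, cv2
from scipy.spatial.transform import Rotation as R
def cloud(name):
    p,d=r.snapshot(name); c=r.camera_params(name)
    v,u=np.mgrid[:480,:640]
    P=np.stack([(u-c['cx'])/c['fx']*d,(v-c['cy'])/c['fy']*d,d],-1)
    M=np.array(c['pose']); W=P@M[:3,:3].T+M[:3,3]
    W[d==0]=np.nan
    return p,W
E
python3 - <<'E'
from h import *
s=r.sense(); print(s['tool_pos'],s['tcp_rot'],s['finger_gap'])
for n in('scene','top'):
    p,W=cloud(n); cv2.imwrite(f'pics/{n}.png',p); np.save(f'pics/{n}.npy',W); np.save(f'pics/{n}_p.npy',p)
    print(n,np.array(r.camera_params(n)['pose']).round(2).tolist())
E
```

```text
[ 247.67245271 -545.89792982  230.25193027] [-1.79894998e+02 -9.36658626e-03  2.43967740e+01] 85.21021922421279
scene [[0.54, 0.72, -0.44, 1293.04], [0.84, -0.46, 0.28, -408.31], [-0.01, -0.52, -0.85, 1544.94], [0.0, 0.0, 0.0, 1.0]]
top [[0.08, -0.98, 0.2, 316.07], [-1.0, -0.08, 0.01, 57.3], [0.01, -0.2, -0.98, 1401.47], [0.0, 0.0, 0.0, 1.0]]
```

View pics/scene.png

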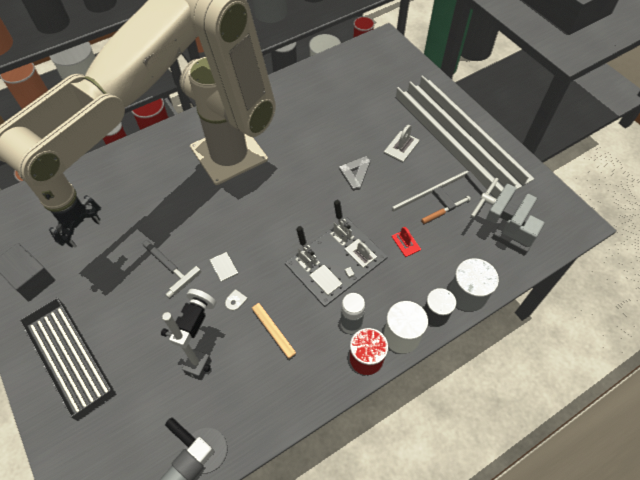

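View pics/top.png

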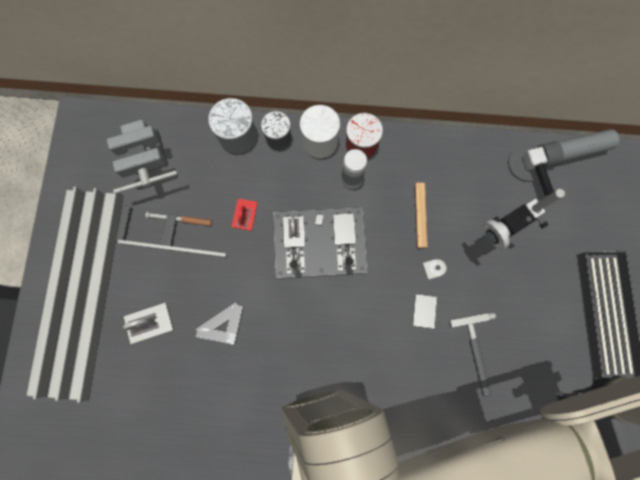

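The top view shows the fixture around (320,243). The bracket, with its lug at (293,230), is in the left station and the bare plate (345,228) in the right. The inspection camera has its ring light near (498,232), with the head running up-right to (535,208), so it looks toward the lower-left. The big bracket (147,323) and the red one (244,213) are decoys.

```bash
python3 - <<'E'
from h import *
p=np.load('pics/top_p.npy');W=np.load('pics/top.npy')
Z=W[...,2]
def at(u,v): return W[v,u].round(0)
for q in [(320,243),(285,220),(345,228),(293,262),(346,262),(498,232),(520,215),(354,165),(320,219),(300,350)]: print(q,at(*q),p[q[1],q[0]])
# fixture plate
m=((Z>7)&(Z<30)).astype(np.uint8); mm=np.zeros_like(m); mm[195:290,262:380]=1; m*=mm
n,l,st,c=cv2.connectedComponentsWithStats(m); k=1+st[1:,4].argmax()
pts=W[l==k]; rect=cv2.minAreaRect(pts[:,:2].astype(np.float32)); print('fix',rect, np.median(pts[:,2]))
print(cv2.boxPoints(rect).round(1).tolist())
# plate/bracket feet colour
for nm,(a,b,c_,d) in {'lt':(278,212,306,250),'rt':(330,210,358,245)}.items():
    s=p[b:d,a:c_].min(-1)>150
    w=W[b:d,a:c_][s]; w=w[(w[:,2]>14)&(w[:,2]<26)]
    print(nm,len(w),cv2.minAreaRect(w[:,:2].astype(np.float32)))
# lug
w=W[205:255,275:310].reshape(-1,3); w=w[(w[:,2]>45)];print('high L',len(w),np.nanmin(w,0),np.nanmax(w,0))
# handles: high points
for a,b in((278,312),(330,365)):
    w=W[236:290,a:b].reshape(-1,3); w=w[w[:,2]>95];print('handle',len(w),w.mean(0),w.max(0))
# insp camera, both views
for n in('top','scene'):
    w=np.load(f'pics/{n}.npy').reshape(-1,3)
    f=w[(w[:,2]>130)&(w[:,2]<420)&(w[:,1]<-350)&(w[:,1]>-850)&(w[:,0]>420)&(w[:,0]<1100)]
    print(n,len(f));
    h,e=np.histogram(f[:,2],bins=np.arange(130,421,20)); print(h)
    if n=='top':
        v,u=np.where((Z>130)&(Z<420)&(W[...,1]<-350)&(W[...,1]>-850)&(W[...,0]>420))
        print(u.min(),u.max(),v.min(),v.max())
big=cv2.resize(p[170:280,440:600],None,fx=5,fy=5,interpolation=3); cv2.imwrite('pics/cam.png',big[:600])
E
```

```text
(320, 243) [595.  83.   7.] [131 131 131]
(285, 220) [653. 192.  22.] [213 218 217]
(345, 228) [644.  12.  19.] [216 221 221]
(293, 262) [505. 146. 176.] [59 60 59]
(346, 262) [517.   9. 174.] [60 60 60]
(498, 232) [ 602. -349.  275.] [149 153 152]
(520, 215) [ 654. -410.  258.] [39 39 40]
(354, 165) [789.   5. 160.] [225 227 227]
(320, 219) [661.  88.  34.] [211 217 216]
(300, 350) [281. 115.   3.] [99 98 98]
fix ((598.7462158203125, 85.79379272460938), (204.3424835205078, 270.1738586425781), 7.839714050292969) 13.585398341707219
[[479.1000061035156, 205.6999969482422], [516.0, -62.0], [718.4000244140625, -34.099998474121094], [681.5, 233.60000610351562]]
lt 415 ((621.0817260742188, 164.30734252929688), (93.02001190185547, 63.600765228271484), 8.290736198425293)
rt 579 ((642.42529296875, 14.84018325805664), (96.21573638916016, 63.289974212646484), 6.578496932983398)
high L 117 [538.48587821 139.93473817  46.05022944] [652.95006406 170.71914265 108.06282657]
handle 109 [523.04556512 150.19850038 134.82486687] [561.37551847 160.39755567 179.77244478]
handle 120 [542.90832753   2.97060499 132.83225024] [581.30221814  12.10190061 179.17940438]
top 1413
[  0   0   0  11  28 173 832 133  35  39  41  43  78   0]
489 563 189 248
scene 1532
[ 23  22  23   5  92 273 777 121  26  34  37  31  68   0]
```

View pics/cam.png

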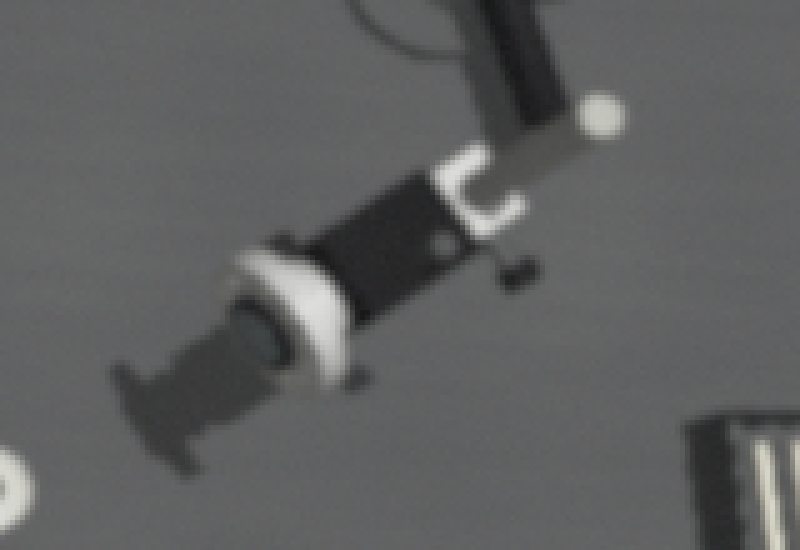

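The crop shows the lens and ring light at about (265,330) crop px. The head runs up-right to the bracket, and the post top is a white disc at (600,117). The lens faces lower-left, i.e. world −x, +y.

```bash
cat >> h.py <<'E'
YAW=7.8; O=np.array([632.5,89.7,0.])
def fx(p): return O+R.from_euler('z',YAW,degrees=True).apply(p)
def delta(pos,rpy=None,s=None):
    "shift in tool axes and rotvec from sensed pose"
    s=s or r.sense(); A=R.from_euler('xyz',s['tcp_rot'],degrees=True)
    sh=A.inv().apply(np.array(pos)-s['tool_pos'])
    rv=(A.inv()*R.from_euler('xyz',rpy,degrees=True)).as_rotvec() if rpy is not None else np.zeros(3)
    return sh.round(1).tolist(),rv.round(4).tolist()
E
python3 - <<'E'
from h import *
for n in('top','scene'):
    w=np.load(f'pics/{n}.npy').reshape(-1,3);c=np.load(f'pics/{n}_p.npy').reshape(-1,3).max(1)
    k=(w[:,2]>130)&(w[:,2]<420)&(w[:,1]<-320)&(w[:,1]>-650)&(w[:,0]>500)&(w[:,0]<900);w=w[k];c=c[k]
    t=w[w[:,2]>370];print(n,'posttop',len(t),t.mean(0),t.min(0),t.max(0))
    P=t.mean(0)[:2]
    f=w[(w[:,2]<300)&(np.linalg.norm(w[:,:2]-P,axis=1)<160)]
    ring=w[(c>120)&(w[:,2]<310)&(np.linalg.norm(w[:,:2]-P,axis=1)>80)&(np.linalg.norm(w[:,:2]-P,axis=1)<140)]
    print('ring',len(ring),ring.mean(0),ring.min(0),ring.max(0))
    d=ring.mean(0)[:2]-P; print('az',np.degrees(np.arctan2(d[1],d[0])),np.linalg.norm(d))
    dk=w[(c<80)&(w[:,2]>230)&(w[:,2]<300)]; rc=cv2.minAreaRect(dk[:,:2].astype(np.float32)); print('head',rc,np.percentile(dk[:,2],[5,50,95]))
H=fx([-100,-75,58.5]);print('hinge',H)
for th in (78.5,60,40,20,0):
    a=np.radians(th); C=85*np.array([-np.cos(a),np.sin(a)])+8.5*np.array([np.sin(a),np.cos(a)])
    q=fx([-100+C[0]+11,-75,58.5+C[1]]);print(th,(C+[11,0]).round(1),q.round(1),delta(q,[180,0,YAW]))
E
```

```text
top posttop 78 [ 675.74893447 -446.5762663   378.95493799] [ 666.58635186 -456.52508104  370.04454749] [ 686.54848866 -437.46886327  385.73698812]
ring 255 [ 608.45177748 -359.43801712  265.82331504] [ 575.55287237 -396.76038977  214.54682513] [ 637.64594363 -330.09069223  282.11535045]
az 127.67902727525465 110.09987196984005
head ((639.594482421875, -403.749267578125), (70.3705062866211, 150.3238067626953), 23.03511619567871) [239.22780731 260.14261202 265.94556059]
scene posttop 68 [ 678.7766517  -449.41837941  379.37678607] [ 668.49448159 -458.85227292  370.43499776] [ 687.59572081 -440.09026391  385.21906261]
ring 233 [ 615.53619856 -356.60888443  264.89509898] [ 575.42201141 -384.71540229  224.69036423] [ 642.7847895  -329.11652481  282.17429769]
az 124.27054409505189 112.3074230456646
head ((646.8218994140625, -413.08953857421875), (70.35671997070312, 135.2727813720703), 20.31575584411621) [236.35077468 260.10657619 266.38643721]
hinge [543.60388389   1.82235472  58.5       ]
78.5 [ 2.4 85. ] [546.    2.1 143.5] ([498.0, -375.8, 87.6], [-0.0017, 0.0001, 0.2897])
60 [-24.1  77.9] [519.7  -1.5 136.4] ([472.6, -383.3, 94.7], [-0.0017, 0.0001, 0.2897])
40 [-48.7  61.1] [495.4  -4.8 119.6] ([449.1, -390.3, 111.4], [-0.0017, 0.0001, 0.2897])
20 [-66.   37.1] [478.2  -7.1  95.6] ([432.5, -395.2, 135.5], [-0.0017, 0.0001, 0.2897])
0 [-74.    8.5] [470.3  -8.2  67. ] ([424.8, -397.5, 164.1], [-0.0017, 0.0001, 0.2897])
```

>>> {"name": "jog_arm", "arguments": {"rows": [[[20,-15,0],[0,0,0.05]],[[60,-44,0],[0,0,0.12]],[[110,-80,5],[0,0,0.2]],[[165,-120,10],[0,0,0.29]],[[220,-160,12],[0,0,0.29]],[[275,-200,15],[0,0,0.29]],[[330,-240,18],[0,0,0.29]],[[385,-280,21],[0,0,0.29]],[[440,-320,25],[0,0,0.29]],[[480,-350,30],[0,0,0.29]]], "grip": 0}}

```text
time: 1.1
tool_pos: [482.0, -132.3, 208.9]
tcp_rot: [180.0, -0.0, 7.8]
ft_force: [0.5, -0.4, 0.4]
finger_gap: 0.0
grip_force: 0.0
```

```bash
python3 - <<'E'
from h import *
s=r.sense();print(s['time'],s['tool_pos'],s['tcp_rot'],s['ft_force'],s['finger_gap'])
p,d=r.snapshot('wrist');cv2.imwrite('pics/w1.png',p);c=r.camera_params('wrist');print({k:np.array(v).round(3).tolist() for k,v in c.items()})
E
```

```text
1.1 [ 481.99039785 -132.27888173  208.89313079] [ 1.79995548e+02 -6.32620821e-03  7.77794785e+00] [ 0.46554596 -0.42213391  0.42851231] 0.0013836911997736842
{'fx': 371.648, 'fy': 371.648, 'cx': 318.166, 'cy': 244.475, 'tool_from_camera': [[-0.001, -0.955, -0.296, 75.587], [1.0, -0.001, 0.0, -0.368], [-0.001, -0.296, 0.955, -141.929], [0.0, 0.0, 0.0, 1.0]]}
```

View pics/w1.png

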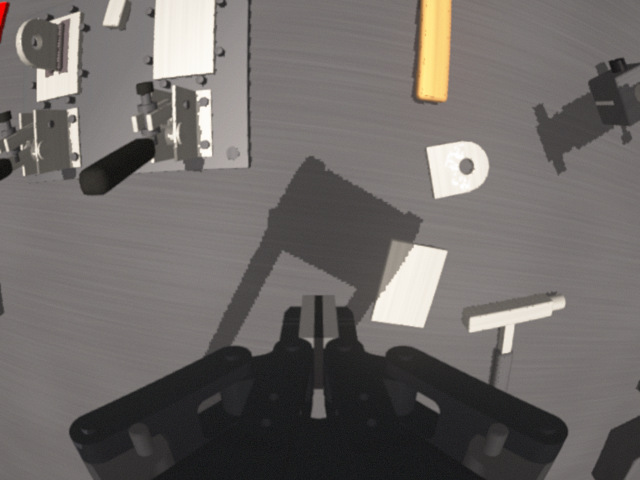

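The wrist view shows the right clamp's handle (dark) from (150,150) to (95,180), the bare plate at (185,40), and the bracket lug at (45,45). This agrees with the top view.

>>> {"name": "jog_arm", "arguments": {"rows": [[[20,-26,0],[0,0,0]],[[50,-64,0],[0,0,0]],[[80,-104,3],[0,0,0]],[[96,-124,6],[0,0,0]],[[96,-124,9],[0,0,0]],[[96,-124,9],[0,0,0]]]}}

```text
time: 1.75
tool_pos: [559.1, 1.8, 198.8]
tcp_rot: [-180.0, 0.1, 7.9]
ft_force: [0.0, -0.1, 0.1]
finger_gap: -0.3
grip_force: 0.0
```

```bash
cat >> h.py <<'E'
def wrist():
    s=r.sense(); p,d=r.snapshot('wrist'); c=r.camera_params('wrist')
    v,u=np.mgrid[:480,:640]; x=(u-c['cx'])/c['fx']; y=(v-c['cy'])/c['fy']; t=np.hypot(x,y)+1e-9
    k=np.tan(t)/t; P=np.stack([x*k*d,y*k*d,d],-1)
    T=np.array(c['tool_from_camera']); A=R.from_euler('xyz',s['tcp_rot'],degrees=True).as_matrix()
    W=(P@T[:3,:3].T+T[:3,3])@A.T+s['tool_pos']; W[d==0]=np.nan
    return s,p,W
E
python3 - <<'E'
from h import *
s,p,W=wrist();print(s['tool_pos'])
cv2.imwrite('pics/w2.png',p);np.save('pics/w2.npy',W)
F=R.from_euler('z',-YAW,degrees=True).apply((W-O).reshape(-1,3)).reshape(W.shape)
# bare plate & bracket foot tops near z=20 bright
for nm,y0 in(('R',-75),('L',75)):
    k=(p.min(-1)>150)&(abs(F[...,2]-20)<6)&(abs(F[...,1]-y0)<45)&(abs(F[...,0])<65)
    w=F[k]; print(nm,len(w)); 
    if len(w)>50: print(cv2.minAreaRect(w[:,:2].astype(np.float32)),np.median(w[:,2]))
    k=(F[...,2]>100)&(abs(F[...,1]-y0)<30)&(F[...,0]<-60)&(F[...,0]>-160); w=F[k]
    if len(w): print('handle',len(w),w.mean(0),w.min(0),w.max(0))
    k=(F[...,2]>45)&(abs(F[...,1]-y0)<30)&(abs(F[...,0])<60); w=F[k]
    if len(w): print('lug',len(w),w.mean(0),np.percentile(w,2,axis=0),np.percentile(w,98,axis=0))
E
```

```text
[559.1245359    1.84415906 198.846026  ]
R 7286
((-7.591533660888672, -79.21365356445312), (79.69153594970703, 114.04547882080078), 89.6698989868164) 19.31503114735419
handle 33208 [-72.7174199  -75.45944286 262.86899657] [-111.73980797 -104.99726361  100.000098  ] [-60.26002039 -45.00128885 301.1802001 ]
lug 69 [-59.59698773 -74.20127803  83.12119141] [-59.98534723 -86.09853117  50.26360219] [-58.80997585 -63.73044318 100.0564737 ]
L 2980
((-9.765792846679688, 78.52336120605469), (67.84518432617188, 110.25582122802734), 89.89337921142578) 19.17344354551699
handle 3026 [-108.07052323   70.92141139  139.97476818] [-129.85990839   63.89778373  100.00337252] [-60.16889306  84.25024096 176.62651863]
lug 1568 [ 7.52559067 72.43666893 66.31566202] [-59.61076918  70.05533491  45.77238539] [33.05144922 78.40890632 82.96323999]
```

View pics/w2.png

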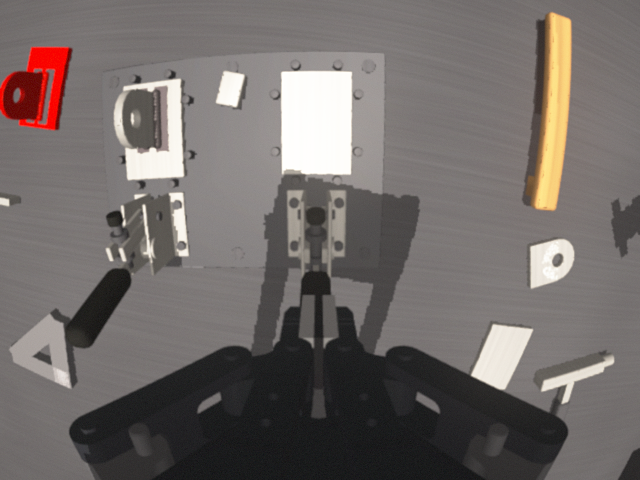

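The wrist view shows the closed fingertips in line with the right clamp's handle and spindle (px 316). The bare plate is at (316,122) and the bracket at (150,125).

>>> {"name": "jog_arm", "arguments": {"rows": [[[0,-2,20],[0,0,0]],[[0,-2,45],[0,0,0]],[[0,-2,56],[0,0,0]],[[-10,-2,56],[0,0,0]],[[-25,-2,57.5],[0,0,0]],[[-39,-2,62.5],[0,0,0]],[[-52,-2,70],[0,0,0]],[[-64,-2,79],[0,0,0]],[[-74,-2,90],[0,0,0]],[[-74,-2,90],[0,0,0]]]}}

```text
time: 2.8
tool_pos: [484.9, -7.2, 110.3]
tcp_rot: [180.0, 0.0, 7.7]
ft_force: [-0.5, 0.1, -0.1]
finger_gap: -0.0
grip_force: 0.0
```

>>> {"name": "jog_arm", "arguments": {"rows": [[[-4,0,6],[0,0,0]],[[-7.5,0,13],[0,0,0]],[[-10,0,19],[0,0,0]],[[-13,0,27],[0,0,0]],[[-15,0,34],[0,0,0]],[[-15,0,34],[0,0,0]]]}}

```text
time: 3.4
tool_pos: [470.4, -8.4, 74.6]
tcp_rot: [-180.0, 0.1, 7.8]
ft_force: [-0.3, 0.2, 0.3]
finger_gap: -0.0
grip_force: 0.0
```

```bash
python3 - <<'E'
from h import *
s,p,W=wrist();print(s['tool_pos'],s['ft_force'])
cv2.imwrite('pics/w3.png',p)
E
```

```text
[470.44148923  -8.36201324  74.64694314] [-0.26042949  0.20084027  0.25521442]
```

View pics/w3.png

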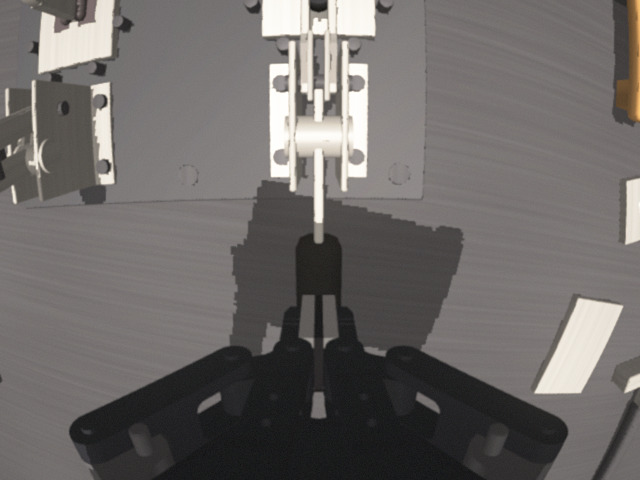

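The view shows the right handle almost level under the fingertips (318,265) and the arm swung onto the plate at (318,10). I'll keep pushing until it stops.

>>> {"name": "jog_arm", "arguments": {"rows": [[[0,0,3],[0,0,0]],[[0,0,6],[0,0,0]],[[0,0,8],[0,0,0]],[[0,0,9],[0,0,0]],[[0,0,9],[0,0,0]]]}}

```text
time: 3.95
tool_pos: [471.2, -8.4, 67.0]
tcp_rot: [-180.0, 0.0, 7.8]
ft_force: [-1.4, 0.2, 2.3]
finger_gap: -0.1
grip_force: 1.1
```

>>> {"name": "jog_arm", "arguments": {"rows": [[[0,0,1],[0,0,0]],[[0,0,2],[0,0,0]],[[0,0,2.5],[0,0,0]],[[0,0,2.5],[0,0,0]]]}}

```text
time: 4.35
tool_pos: [471.4, -8.5, 66.6]
tcp_rot: [-180.0, 0.0, 7.8]
ft_force: [-15.2, 1.2, 26.9]
finger_gap: 0.1
grip_force: 13.3
```

>>> {"name": "jog_arm", "arguments": {"rows": [[[0,0,1],[0,0,0]],[[0,0,2],[0,0,0]],[[0,0,2],[0,0,0]]]}}

```text
time: 4.65
tool_pos: [471.5, -8.5, 66.3]
tcp_rot: [180.0, 0.0, 7.8]
ft_force: [-24.9, 1.4, 44.7]
finger_gap: 0.0
grip_force: 22.4
```

>>> {"name": "jog_arm", "arguments": {"rows": [[[0,0,-10],[0,0,0]],[[0,0,-40],[0,0,0]],[[0,0,-85],[0,0,0]],[[0,0,-130],[0,0,0]],[[20,-20,-160],[0,0,0]],[[55,-54,-168],[0,0,0]],[[90,-90,-168],[0,0,0]],[[125,-125,-168],[0,0,0]],[[152,-151,-168],[0,0,0]],[[152,-151,-168],[0,0,0]]]}}

```text
time: 5.65
tool_pos: [602.9, 165.5, 228.5]
tcp_rot: [-179.9, 0.1, 8.0]
ft_force: [-0.5, -0.0, -0.7]
finger_gap: 0.1
grip_force: 0.0
```

```bash
python3 - <<'E'
from h import *
s,p,W=wrist();print(s['time'],s['tool_pos'],s['tcp_rot'],s['ft_force'])
cv2.imwrite('pics/w4.png',p);np.save('pics/w4.npy',W);np.save('pics/w4p.npy',p)
F=R.from_euler('z',-YAW,degrees=True).apply((W-O).reshape(-1,3)).reshape(W.shape)
k=(F[...,2]>40)&(F[...,2]<180)&(abs(F[...,1]+75)<30)&(F[...,0]<-110)&(F[...,0]>-240); w=F[k];print('Rhandle',len(w))
if len(w):print(w.min(0),w.max(0),np.polyfit(w[:,0],w[:,2],1))
k=(F[...,2]>70)&(F[...,2]<90)&(abs(F[...,1]-75)<25)&(F[...,0]>-25)&(F[...,0]<45);w=F[k]
print('lugtop',len(w),w.mean(0),np.percentile(w,[2,50,98],axis=0))
hi=w[w[:,2]>w[:,2].max()-4];print(hi.mean(0))
k=(p.min(-1)>120)&(abs(F[...,2]-20)<4)&(abs(F[...,1]-75)<38)&(abs(F[...,0])<52);w=F[k]
print('foot',cv2.minAreaRect(w[:,:2].astype(np.float32)),np.percentile(w,[1,99],axis=0))
E
```

```text
5.65 [602.8856203  165.53174983 228.48209905] [-1.79928892e+02  6.38707626e-02  7.97420939e+00] [-0.499267   -0.00762748 -0.72401237]
Rhandle 1044
[-183.53107525  -86.47732895   40.35170414] [-110.03731987  -61.66319025   69.2210352 ] [-0.10952979 46.4894148 ]
lugtop 506 [11.8846541  74.71076217 78.61672383] [[-9.58259735 71.01362852 70.49632785]
 [12.49533422 74.88986336 79.60812136]
 [31.20861888 78.22475929 82.95478539]]
[10.71419027 74.73612592 81.49892396]
foot ((3.8721351623535156, 75.00228118896484), (95.68964385986328, 75.13346862792969), 0.28151705861091614) [[-43.55175497  45.09899794  17.66501253]
 [ 49.70407982 104.76769799  23.50196014]]
```

View pics/w4.png

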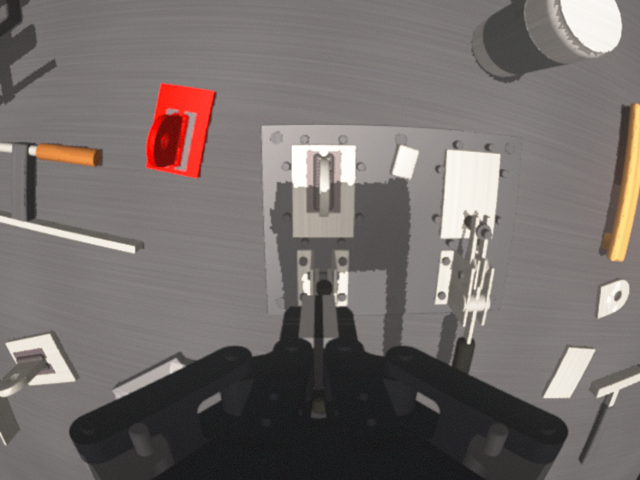

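The view confirms the right clamp is shut: its handle is level at about (465,350), with top z ≈ 68, and the spindle is on the plate near (485,232). The bracket lug at (323,185) is about 4 mm to the side of the tool line.

>>> {"name": "jog_arm", "arguments": {"rows": [[[10,1.5,0],[0,0,0]],[[22,3.5,10],[0,0,0]],[[30,4.3,35],[0,0,0]],[[30,4.3,75],[0,0,0]],[[30,4.3,110],[0,0,0]],[[30,4.3,140],[0,0,0]],[[30,4.3,165],[0,0,0]],[[30,4.3,180],[0,0,0]],[[30,4.3,187],[0,0,0]],[[30,4.3,187],[0,0,0]]], "grip": 50, "force": 80}}

```text
time: 6.7
tool_pos: [631.8, 160.8, 43.4]
tcp_rot: [180.0, 0.0, 7.7]
ft_force: [-0.2, -0.0, -0.5]
finger_gap: 50.2
grip_force: 0.0
```

>>> {"name": "jog_arm", "arguments": {"rows": [[[0,0,0],[0,0,0]],[[0,0,0],[0,0,0]],[[0,0,0],[0,0,0]],[[0,0,0],[0,0,0]],[[0,0,0],[0,0,0]],[[0,0,0],[0,0,0]]], "grip": 0}}

```text
time: 7.3
tool_pos: [632.8, 163.2, 45.4]
tcp_rot: [-179.9, -0.2, 7.8]
ft_force: [-0.4, 5.0, 3.6]
finger_gap: 6.8
grip_force: 78.6
```

>>> {"name": "jog_arm", "arguments": {"rows": [[[0,0,-2],[0,0,0]],[[0,0,-6],[0,0,0]],[[0,0,-13],[0,0,0]],[[0,0,-25],[0,0,0]],[[0,0,-45],[0,0,0]],[[0,0,-75],[0,0,0]],[[0,0,-110],[0,0,0]],[[0,0,-145],[0,0,0]],[[0,0,-175],[0,0,0]],[[0,0,-190],[0,0,0]]]}}

```text
time: 8.3
tool_pos: [633.0, 161.5, 237.9]
tcp_rot: [180.0, -0.3, 7.8]
ft_force: [1.2, -0.0, -5.2]
finger_gap: 6.8
grip_force: 79.4
```

>>> {"name": "jog_arm", "arguments": {"rows": [[[0,0,-10],[0,0,0]],[[0,0,-30],[0,0,0]],[[0,0,-60],[0,0,0]],[[0,0,-80],[0,0,0]],[[0,0,-85],[0,0,0]],[[0,0,-85],[0,0,0]]]}}

```text
time: 8.9
tool_pos: [631.8, 161.5, 317.9]
tcp_rot: [180.0, 0.0, 7.8]
ft_force: [-0.6, -0.2, -5.8]
finger_gap: 7.0
grip_force: 79.3
```

```bash
python3 - <<'E'
from h import *
s,p,W=wrist();print(s['time'],s['tool_pos'],s['tcp_rot'],s['ft_force'],s['finger_gap'],s['grip_force'],s['joint_pos'])
cv2.imwrite('pics/w5.png',p);np.save('pics/w5.npy',W)
A=R.from_euler('xyz',s['tcp_rot'],degrees=True)
T=A.inv().apply((W-s['tool_pos']).reshape(-1,3)).reshape(W.shape)
k=(T[...,2]>-10)&(T[...,2]<60)&(abs(T[...,1])<50)&(T[...,0]>-70)&(T[...,0]<70)
w=T[k];print(len(w)); h,e=np.histogram(w[:,2],bins=np.arange(-10,61,5));print(h)
f=w[(w[:,2]>18)&(w[:,2]<34)];print(np.percentile(f,[1,50,99],axis=0),cv2.minAreaRect(f[:,:2].astype(np.float32)))
A_=np.c_[f[:,:2],np.ones(len(f))]; print('plane',np.linalg.lstsq(A_,f[:,2],rcond=None)[0])
E
```

```text
8.9 [631.83228266 161.47503404 317.92269483] [1.79998542e+02 2.74856297e-02 7.78051094e+00] [-0.6386028  -0.21701077 -5.82978718] 6.9683177114180115 79.32490390455939 [ 9.83330739e+00  1.46797420e+01  6.81896305e+01 -4.76142301e-04
  9.71581478e+01  9.20527369e+01]
10755
[ 394  114   91   66   62  141 1888 7861  138    0    0    0    0    0]
[[-26.17922767 -29.93932648  20.01731406]
 [ 15.97015446  -1.30091987  25.77625414]
 [ 34.92536258  28.98587841  30.65638215]] ((1.1640548706054688, -0.4744606018066406), (60.58183288574219, 68.1572494506836), 89.94110870361328)
plane [1.03075489e-02 1.94566200e-03 2.53090518e+01]
```

View pics/w5.png

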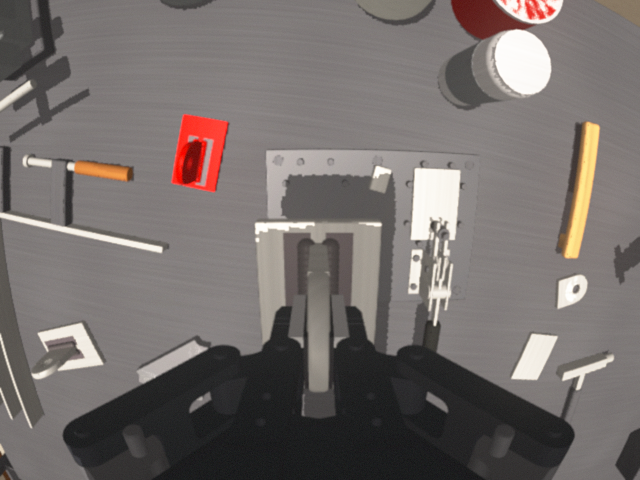

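The bracket is held straight. Its far foot edge is at row 222 and the foot spans columns 257–382, centred on the fingers; the weld sits about 25 mm below the TCP. Next I move to a standoff in front of the lens.

>>> {"name": "jog_arm", "arguments": {"rows": [[[-4,8,0],[0,0,-0.02]],[[-13,25,0],[0,0,-0.05]],[[-27,52,0],[0,0,-0.09]],[[-44,84,0],[0,0,-0.14]],[[-61,117,0],[0,0,-0.19]],[[-78,150,0],[0,0,-0.24]],[[-95,183,0],[0,0,-0.29]],[[-112,216,0],[0,0,-0.34]],[[-129,249,5],[0,0,-0.39]],[[-146,281,12],[0,0,-0.44]]]}}

```text
time: 9.95
tool_pos: [523.8, -137.8, 304.2]
tcp_rot: [-179.9, 0.1, 33.1]
ft_force: [0.9, 0.1, -5.9]
finger_gap: 6.9
grip_force: 79.3
```

```bash
python3 - <<'E'
from h import *
s=r.sense(); print(s['tool_pos'],s['tcp_rot'],delta([501,-205,267],[180,0,36],s))
E
```

```text
[ 523.82150641 -137.80589622  304.24782027] [-1.79875099e+02  9.57748610e-02  3.31081702e+01] ([-55.8, 43.9, 37.2], [-0.0022, 0.0016, -0.0505])
```

>>> {"name": "jog_arm", "arguments": {"rows": [[[-12,10,6],[0,0,-0.02]],[[-26,20,15],[0,0,-0.05]],[[-40,31,25],[0,0,-0.05]],[[-50,40,33],[0,0,-0.05]],[[-56,44,37],[0,0,-0.05]],[[-56,44,37],[0,0,-0.05]],[[-56,44,37],[0,0,-0.05]],[[-56,44,37],[0,0,-0.05]]]}}

```text
time: 10.75
tool_pos: [502.7, -203.5, 270.2]
tcp_rot: [180.0, -0.0, 35.9]
ft_force: [0.8, -0.2, -5.4]
finger_gap: 6.9
grip_force: 79.2
```

```bash
python3 - <<'E'
from h import *
s,p,W=wrist();print(s['time'],s['tool_pos'],s['tcp_rot'],s['ft_force'])
cv2.imwrite('pics/w6.png',p);np.save('pics/w6.npy',W);np.save('pics/w6p.npy',p)
k=(W[...,2]>180)&(W[...,2]<420)&(W[...,1]<-310)&(W[...,0]>540)
v,u=np.where(k);print(len(u),u.min(),u.max(),v.min(),v.max()); w=W[k];print(np.percentile(w,[1,50,99],axis=0))
d=np.array([-.588,.809]); q=(w[:,:2]-[601,-343])@d; print(np.histogram(q,bins=np.arange(-150,21,10)))
E
```

```text
10.75 [ 502.7485036  -203.53821596  270.16049225] [ 1.79962261e+02 -4.15045479e-02  3.58985922e+01] [ 0.81278518 -0.23840752 -5.40219667]
8373 561 639 222 345
[[ 572.91838141 -373.46544935  199.76592984]
 [ 604.11407784 -345.22226004  246.17260145]
 [ 638.66279901 -327.99309138  275.44160787]]
(array([   0,    0,    0,    0,    0,    0,    0,    0,    7,    3,    0,
          0,   17,  576, 7351,  419,    0]), array([-150, -140, -130, -120, -110, -100,  -90,  -80,  -70,  -60,  -50,
        -40,  -30,  -20,  -10,    0,   10,   20]))
```

View pics/w6.png

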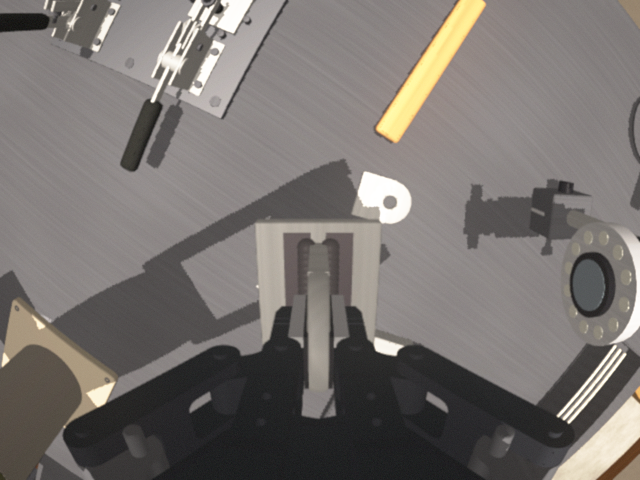

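The view shows the inspection camera's ring light at (602,285) with the glass at (588,285), both facing the held bracket.

```bash
cat > lens.py <<'E'
from h import *
def lens(p,W):
    k=(W[...,2]>190)&(W[...,2]<300)&(W[...,1]<-310)&(W[...,0]>540)
    g=p.max(-1)
    w=W[k&(g>120)]
    # robust plane of ring face
    m=np.ones(len(w),bool)
    for _ in range(8):
        c=w[m].mean(0); n=np.linalg.svd(w[m]-c,full_matrices=False)[2][2]; m=abs((w-c)@n)<1.5
    if n[1]<0:n=-n
    az=np.degrees(np.arctan2(n[1],n[0])); print('ring plane',m.sum(),c,'n',n,'az',az)
    # glass: bluish-grey pixels inside
    gl=k&(g>55)&(g<115)&(p[...,0]>p[...,2]+4).astype(bool)
    nn,l,st,ce=cv2.connectedComponentsWithStats(gl.astype(np.uint8)); i=1+st[1:,4].argmax()
    G=W[l==i]; print('glass px',ce[i],st[i],'mid extents',(np.percentile(G,1,0)+np.percentile(G,99,0))/2,np.percentile(G,99,0)-np.percentile(G,1,0),'off plane',np.median((G-c)@n))
    # ring outline circle in plane
    e=np.array([-n[1],n[0],0]);e/=np.linalg.norm(e); f=w[m]-c
    q=np.c_[f@e,f[:,2]].astype(np.float32); (a,b),rad=cv2.minEnclosingCircle(q[np.abs(q).max(1)<60]); print('ring centre',c+a*e+[0,0,b],rad)
    print('glass->tcp')
if __name__=='__main__': lens(np.load('pics/w6p.npy'),np.load('pics/w6.npy'))
E
python3 lens.py
```

```text
ring plane 4668 [ 604.45859239 -348.71243321  242.53350348] n [-6.03910520e-01  7.97052034e-01 -3.73010134e-04] az 127.15048744713347
glass px [587.23577236 283.57723577] [573 260  31  50 615] mid extents [ 598.39336087 -345.31838428  236.16761528] [23.79825466 18.26995331 30.73474901] off plane 6.321430570991181
ring centre [ 602.10417084 -350.49633174  236.50897068] 41.05839920043945
glass->tcp
```

```bash
python3 - <<'E'
from h import *
s=r.sense(); print(s['tool_pos'],s['tcp_rot'],delta([526.2,-250.3,262],[180,0,37.15],s))
n=np.array([-.604,.797]);L=np.array([598.4,-345.5]);e=np.array([.797,.604])
for c in('top','scene'):
    w=np.load(f'pics/{c}.npy').reshape(-1,3);p=np.load(f'pics/{c}_p.npy').reshape(-1,3).max(1)
    q=(w[:,:2]-L)@n; t=(w[:,:2]-L)@e
    k=(abs(t)<18)&(q>-95)&(q<-45)&(w[:,2]>200)&(w[:,2]<330)
    print(c,'headtop',k.sum(),np.percentile(w[k,2],[10,25,50,75,90]))
    k=(abs(t)<60)&(q>-95)&(q<-30)&(w[:,2]>225)&(w[:,2]<330); print('lat',np.percentile(t[k],[3,50,97]))
    k=(q>-25)&(q<6)&(w[:,2]>200)&(w[:,2]<330)&(abs(t)<60)&(p>110); print('ring zmax',np.percentile(w[k,2],[95,99,100]))
    k=(abs(q+130)<40)&(w[:,2]>340)&(abs(t)<40); print('post top z',np.percentile(w[k,2],[50,95]))
E
```

```text
[ 502.74960287 -203.55619079  270.2429304 ] [ 1.79951350e+02 -3.85009518e-02  3.59064804e+01] ([-8.4, 51.6, 8.3], [0.0009, -0.0007, -0.0217])
top headtop 300 [258.44005244 259.76385911 262.18355518 263.74746435 268.29585129]
lat [-22.51951447   0.11586046  23.82804556]
ring zmax [278.25297168 280.32459196 282.11535045]
post top z [374.09281365 382.36100818]
scene headtop 261 [258.72304994 260.1332281  262.43336471 264.41735252 268.01652707]
lat [-21.60647124   6.4205925   25.18548206]
ring zmax [278.71006676 280.70351694 282.17429769]
post top z [373.95749349 383.21142768]
```

>>> {"name": "jog_arm", "arguments": {"rows": [[[-1,6,1],[0,0,-0.004]],[[-3,16,3],[0,0,-0.01]],[[-5,28,5],[0,0,-0.022]],[[-7,40,7],[0,0,-0.022]],[[-8.4,48,8],[0,0,-0.022]],[[-8.4,51.6,8],[0,0,-0.022]],[[-8.4,51.6,8],[0,0,-0.022]],[[-8.4,51.6,8],[0,0,-0.022]],[[-8.4,51.6,8],[0,0,-0.022]],[[-8.4,51.6,8],[0,0,-0.022]]]}}

```text
time: 11.8
tool_pos: [525.6, -250.5, 261.8]
tcp_rot: [180.0, -0.0, 37.1]
ft_force: [0.0, 0.6, -4.7]
finger_gap: 6.9
grip_force: 79.2
```

```bash
python3 - <<'E'
from lens import *
s,p,W=wrist();print(s['time'],s['tool_pos'],s['tcp_rot'],s['finger_gap'],s['grip_force'])
lens(p,W)
A=R.from_euler('xyz',s['tcp_rot'],degrees=True)
weld=s['tool_pos']+A.apply([0,-.5,25.3]); print('weld',weld,'tool y az',A.apply([0,1,0]))
T=A.inv().apply((W-s['tool_pos']).reshape(-1,3)); f=T[(T[:,2]>22)&(T[:,2]<30)&(abs(T[:,1])<40)&(T[:,0]>-70)&(T[:,0]<45)]
print('foot in tool',np.percentile(f,[1,50,99],axis=0)); print(np.linalg.lstsq(np.c_[f[:,:2],np.ones(len(f))],f[:,2],rcond=None)[0])
E
```

```text
11.8 [ 525.62183531 -250.52880097  261.79310652] [ 1.79988022e+02 -9.22713413e-03  3.71366220e+01] 6.933587831744076 79.19938586183889
ring plane 5595 [ 605.15280624 -348.1834206   245.69359044] n [-0.60312032  0.79764851  0.00165455] az 127.0937618621943
glass px [531.25301205 275.42409639] [520 255  28  48 415] mid extents [ 600.41892232 -343.88229483  232.52774083] [20.90020478 15.90210157 24.80810742] off plane 6.284046204146642
ring centre [ 602.86669652 -349.91200056  236.18469648] 41.53056335449219
glass->tcp
weld [ 525.32641767 -250.13195844  236.49300288] tool y az [ 6.03717620e-01 -7.97198213e-01  2.09050781e-04]
foot in tool [[-26.20988321 -29.85676016  22.39383048]
 [ 15.82582413  -1.22497352  25.79142016]
 [ 34.97165339  29.11126475  28.67383998]]
[6.98666516e-03 2.75809216e-03 2.56672203e+01]
```

>>> {"name": "jog_arm", "arguments": {"rows": [[[0.5,0,0],[0,0,0]],[[1,0,0],[0,0,0]],[[1,0,0],[0,0,0]],[[1,0,0],[0,0,0]],[[1,0,0],[0,0,0]]]}}

```text
time: 12.35
tool_pos: [526.4, -250.2, 261.6]
tcp_rot: [-180.0, 0.0, 37.1]
ft_force: [0.2, 0.8, -4.6]
finger_gap: 7.2
grip_force: 79.2
```

```bash
python3 -c "
from bench import r
s=r.sense();print(s['time'],s['tool_pos'],s['qd'],s['grip_force'])
print(r.hand_in())"
```

```text
12.35 [ 526.42726454 -250.22267973  261.56822633] [ 0.09974127  0.02777023  0.03222372  0.03948058  0.07864964 -0.02542891] 79.19964555922888
the job is handed in; nothing more can be done
None
```

I shut the right clamp fully on the bare plate, then lifted the bracket out and handed in at 12.35 s still holding it, foot level and lug square to the lens, with the weld measured about 120 mm from the glass and within about 2 mm of the lens axis.

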